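# Show the gel comb to the inspection camera

## Robot

A 7-joint arm with a two-finger parallel gripper is mounted at the origin on the work surface. World frame = base frame: x ahead of the robot, y to its left, z up, the work surface at z = 0. Lengths are in m, angles in rad, forces in N, time in s.
With the tool pointing down it reaches from about 0.4 to 0.85 m from the base axis. Payload 10.4 kg.
Tool frame: the origin (TCP) lies between the finger pads; the fingertips stand 22 mm ahead of it and the grasp point (between the pads) lies 3 mm ahead of it; z points along the fingers, y is the line along which they close (so a half turn about z gives the same grasp; the last joint's range is limited). The gripper opens to 85 mm and grips with 20 to 120 N. Pads are 22 mm wide; open, the fingers measure 114 mm over their backs; the gripper's body (76 mm by 85 mm) begins 54 mm behind the grasp point. The pads swing forward as they close: fully open they stand 13 mm farther back than shut.
Start: joints at [-1.337, 0.332, -0.065, 1.46, 0.022, 1.35, -0.088], TCP at [0.159, 0.605, 0.253] pointing down, gripper open.
Joint ranges: [-2.6, 2.6], [-0.5, 2.12], [-1.47, 1.34], [0.16, 2.42], [-1.27, 4.41], [0.06, 2.06], [-2.6, 2.6]. Speed limits (rad/s): [2.22, 2.22, 2.79, 2.79, 3.14, 3.14, 3.14].

## Interface

Orientations are given as a unit quaternion [x, y, z, w].
In Python, from workcell import manip, camera, ticket, boxes_of, outline_of gives the robot as it stands.
- The arm moves only by the tool carry_out, never from a script. Its argument "deltas" is a list of rows, each a list of 5 numbers: the shift along the tool's x, y, z as a fraction of full scale, then the turn about the tool's z as a fraction of full scale, then the opening, from -1 (shut) to 1 (fully open), so that 0 is half open. In form: [[tx, ty, tz, spin, gripper], ...]. A call has 1 to 20 rows; each row is the pose to reach, as a shift and turn from the pose commanded when the call began, along the tool's axes at that moment; what a row does not reach only later rows make up. Full scale, the value 1, is 150 mm for a shift and 30 degrees for a turn. A row lasts 1/8 s, in which the tool goes at most 62.5 mm and 10.7 degrees, less where a joint would pass 70% of its speed; a pose out of reach is approached as far as the arm can. A call with a number of a shift or a turn outside -1 to 1 is refused whole. A call with a gripper value outside its range is refused whole. The fingers move at their own pace and stop on an object; "force" is the grip in N (left out, the last holds). Time passes only in rows, so rows that repeat a pose let the fingers close. It gives the time, the measured TCP pose, the force, the opening and the grip force at its end, in the units of the state.
- manip.get_obs(): the state, without advancing time (a new reading comes with each control period).
- camera(name): name is "scene" or "top"; returns a dict with "img" (480x640x3 uint8, red, green, blue), "depth" (480x640 float32, m along the optical axis (not along the pixel's ray), 0 where there is no reading), "vertical_fov" (degrees; the focal length in pixels is half the picture's height over the tangent of half this angle, whatever the lens; pixels are square), "cx", "cy" (the principal point, pixels), "R" (3x3) and "t" (3): a world point X has camera coordinates R X + t. Camera axes: x right, y down, z forward; pixel columns grow to the right and rows downward; lengths in m; the calibration is good to about 2 mm. A picture is of the moment at which its call begins.
- ticket.hand_in(): hands the job in; it is judged then, once.
Trained networks look in a picture, given as the dict that the camera call returned (one of the last four; its "shot" number tells which), for a name from the list of things; names that differ only in an ending like _2 or _b are one class to them, and where a whole thing is asked for, a point or a joint stands for the part that bears it (a point fixed in the world has none). Each returns a list of dicts, best first, with "conf" (0 to 1); they miss things now and then, are a little off and sometimes report something else, mostly with a low value. They report only what shows in the picture. A call takes as long as a camera call.
- boxes_of(query, picture): "position" ([x, y, z] in m, in world coordinates, good to about 4 mm: the middle of the surface that is visible of it).
- outline_of(query, picture): "region" (480x640 bool, what is visible of it).
The state is a dict: "clock": time; "joint_pos": joint angles; "joint_velocities": joint speeds; "tau": joint torques, N m; "position": TCP position; "ee_rot": TCP orientation; "ft_force": force on the tool from outside, world axes, zero at the start; "torque": the same for the moment, N m; "grip_width": opening from 0.0 (shut) to 1.0 (fully open); "grasp_force": force on a finger pad.
Only numpy, scipy, OpenCV 4.12 (cv2) and the standard library are available. Lean on these libraries where they do the work, as an engineer would, in place of code of your own. Each camera call takes 0.05 s, during which the arm holds its last target. There are 200 camera calls.

## Task

The open lid of the pipette tip box stands in the inspection camera's view: first lower it gently until it is fully closed, without letting it slam. Then lift the gel comb with the few broad teeth out of the casting tray and hold it in the air 15 cm in front of the camera's lens, above the closed box, upright with its teeth down, its broad face square to the lens and its middle level with and centred on the lens. Finish while still holding it there, steady; leave the fine-toothed comb in its slots and everything else where it is.

Things in the scene. Friction and masses are not known exactly. Their poses are not given: they have to be found in the camera images.
- tipbox: blue pipette tip box, fixed to the bench, 86 mm (x) by 126 mm (y), rim 70 mm high, full of tips in a yellow rack; origin at the centre of its underside, z up; the lid's hinge runs along its +x long rim (the side towards the camera)
- boxlid (a joint): angle of the tip box's flat grey lid (86 by 126 mm, 6 mm thick, no handle, only a small 8 mm tab at the middle of its free edge), rad: 0 closed flat on the rim, positive opening upwards; starts at 1.0 to 1.4, standing up near the camera side. Its hinge is stiff: it stays wherever it is left, and a light push of a few newtons on its outer (upper) face near the free edge turns it
- boxlid_hinge (a point): middle of the lid's hinge line, at the box's +x rim, in the plane of the lid's underside; the line runs along the box's y; the lid reaches about 86 mm from it towards the box's -x when closed
- camera: small black inspection camera on a steel foot and post, fixed, 50 mm wide, top at 163 mm; origin on the bench under the front of its lens; x of its frame points backwards, so it looks along its own -x, over the tip box; z up
- lens (a point): centre of the front of the camera's lens, 140 mm above the bench, same axes as the camera
- tray: clear gel casting tray, fixed, 160 mm (x) by 112 mm (y), floor 5 mm thick, two side walls along x whose top is 30 mm high, with two pairs of slots at x = -45 and +45 mm, made by posts rising 14 mm above the walls; one comb stands in each pair, which one varies; origin at the centre of its underside
- comb: the comb to show: black plastic, a plain bar 124 mm long (y), 10 mm thick (x), 40 mm high with 5 broad teeth below it, each 12 mm wide, 4 mm thick, 20 mm long; origin at the middle of the whole comb (60 mm high), so the bar spans z -10 to +30 mm and the teeth -30 to -10 mm; stands upright across the tray, the bar resting on the walls with 1.5 mm play in the slots; lifts straight out; about 55 g
- fine_comb: the comb to leave alone: same black bar, but 13 narrow teeth 4 mm wide; same origin and axes; in the other slots of the tray
- microplate: bystander, to be left alone: white 96-well plate, 86 by 128 mm, 12 mm high, loose; origin within its underside
- beaker: bystander, to be left alone: clear plastic beaker, 84 mm wide, 115 mm high, loose; origin within its underside
- reagent: bystander, to be left alone: amber reagent bottle, 52 mm wide, 110 mm high, loose; origin within its underside
- petri: bystander, to be left alone: clear round dish, 90 mm wide, 13 mm high, loose; origin within its underside
- marker: bystander, to be left alone: white marker pen with a black cap, 125 mm long, lying loose; origin within its underside
- pipette: bystander, to be left alone: black and white hand pipette, about 230 mm long, 26 mm high, lying loose; origin within its underside
- tuberack: bystander, to be left alone: grey rack of capped tubes, 60 by 160 mm, 44 mm high, loose; origin within its underside

How it is judged:
By the outcome, as a careful person would: the job done as asked, in the order asked, and still so for the second after the job is handed in, while the arm keeps its last pose, push and grip.
It also fails if it takes over 56 s, if anything falls off the work surface, if the arm or the gripper's body presses on something with over 40 N, if the wrist force passes 120 N, or if a joint passes its speed limit or range.

## Working session

There is one attempt and no reset: what is moved stays moved. The work goes in short steps, Python scripts to look and compute and a tool call to move; the robot and the scene stay as the last step left them, time stands still between calls to the robot, and variables do not carry over. Pictures are saved under pics/ and viewed, at most 10 in all, crops included, and the job is handed in when it is done.

Besides the shell and the picture viewer there is one more tool, called as name(argument=value, ...) on one line, values as JSON. carry_out: Moves the arm, as the interface text tells. Its arguments: {"type":"object","properties":{"deltas":{"type":"array","items":{"type":"array","items":{"type":"number"}}},"force":{"type":"number"}},"required":["deltas"]}

```bash
mkdir -p pics
cat > h.py <<'E'
import numpy as np, cv2
from workcell import manip, camera, ticket, boxes_of, outline_of
def pts(p,mask=None):
    f=240/np.tan(np.radians(p["vertical_fov"])/2); d=p["depth"]
    m=(d>0) if mask is None else (mask&(d>0))
    v,u=np.nonzero(m); z=d[v,u]
    c=np.stack([(u-p["cx"])/f*z,(v-p["cy"])/f*z,z],1)
    return (c-p["t"])@p["R"]   # R^T (c-t)
E
python3 - <<'E'
from h import *
o=manip.get_obs(); print({k:np.round(o[k],3) for k in ("clock","position","ee_rot","grip_width","ft_force")})
for n in ("scene","top"):
    p=camera(n); cv2.imwrite(f"pics/{n}1.png",p["img"][:,:,::-1])
    print(n,np.round(-p["R"].T@p["t"],3))
    for q in ("tipbox","boxlid","boxlid_hinge","camera","lens","tray","comb","fine_comb","microplate","beaker","reagent","petri","marker","pipette","tuberack"):
        b=boxes_of(q,p); print(q,[(np.round(x["position"],3).tolist(),round(x["conf"],2)) for x in b[:3]])
        if q in("boxlid","camera","comb","fine_comb","tray","tipbox"):
            r=outline_of(q,p)
            if r:
                P=pts(p,r[0]["region"]); print("   ",round(r[0]["conf"],2),len(P),np.round(np.percentile(P,[2,50,98],axis=0),3).tolist())
E
```

```text
{'clock': np.float64(0.0), 'position': array([0.159, 0.604, 0.253]), 'ee_rot': array([ 0.128,  0.992, -0.001, -0.   ]), 'grip_width': np.float64(0.996), 'ft_force': array([ 0.001, -0.271, -0.128])}
scene [ 1.552 -0.284  1.086]
tipbox [([0.52, 0.23, 0.092], 0.57)]
    0.6 1880 [[0.448, 0.175, 0.003], [0.519, 0.229, 0.089], [0.542, 0.294, 0.152]]
boxlid [([0.512, 0.236, 0.112], 0.97)]
    0.92 1220 [[0.488, 0.177, 0.069], [0.516, 0.235, 0.113], [0.541, 0.295, 0.153]]
boxlid_hinge [([0.521, 0.233, 0.112], 0.78)]
camera [([0.707, 0.183, 0.06], 0.81), ([0.522, -0.202, 0.006], 0.54)]
    0.83 1088 [[0.661, 0.153, 0.005], [0.707, 0.185, 0.056], [0.733, 0.226, 0.164]]
lens [([0.704, 0.185, 0.061], 0.91), ([0.541, 0.413, 0.015], 0.18)]
tray [([0.519, -0.203, 0.005], 0.56)]
comb [([0.437, -0.221, 0.055], 0.7), ([0.722, 0.018, 0.075], 0.46)]
    0.74 501 [[0.417, -0.277, 0.005], [0.438, -0.224, 0.051], [0.457, -0.167, 0.072]]
fine_comb [([0.525, -0.199, 0.054], 0.82), ([0.437, -0.221, 0.052], 0.69), ([0.516, 0.235, 0.114], 0.25)]
    0.77 591 [[0.502, -0.254, 0.003], [0.523, -0.196, 0.05], [0.5
[... 977 characters left out ...]
0.146, 0.04]]
comb [([0.434, -0.216, 0.072], 0.7)]
    0.84 199 [[0.417, -0.272, 0.064], [0.432, -0.21, 0.07], [0.45, -0.162, 0.075]]
fine_comb [([0.519, -0.194, 0.073], 0.55), ([0.434, -0.215, 0.069], 0.24)]
    0.56 332 [[0.502, -0.253, 0.002], [0.521, -0.196, 0.068], [0.541, -0.137, 0.075]]
microplate [([0.507, -0.003, 0.005], 0.7), ([0.532, 0.416, 0.012], 0.61)]
beaker [([0.718, 0.016, 0.057], 0.57)]
reagent [([0.63, 0.451, 0.072], 0.58), ([0.487, 0.237, 0.064], 0.16)]
petri [([0.536, 0.415, 0.009], 0.93), ([0.512, 0.234, 0.124], 0.68), ([0.521, -0.194, 0.072], 0.35)]
marker [([0.381, 0.026, 0.014], 0.84)]
pipette []
tuberack [([0.627, -0.443, 0.03], 0.78), ([0.379, 0.027, 0.015], 0.19)]
```

Run:
```python
from h import *
ps={n:camera(n) for n in("scene","top")}
s=ps["scene"]
a=s["img"]; f=240/np.tan(np.radians(s["vertical_fov"])/2)
def px(X,p): c=p["R"]@np.array(X)+p["t"]; f=240/np.tan(np.radians(p["vertical_fov"])/2); return c[0]/c[2]*f+p["cx"],c[1]/c[2]*f+p["cy"]
u,v=map(int,px([.48,-.205,.04],s)); c1=cv2.resize(a[max(v-55,0):v+55,max(u-65,0):u+65],(520,440),interpolation=cv2.INTER_CUBIC)
cv2.imwrite("pics/comb.png",c1[:,:,::-1]); print("crop origin",u-65,v-55)
cv2.imwrite("pics/scene1.png",a[:,:,::-1])
def rect(P,name):
    r=cv2.minAreaRect(P[:,:2].astype(np.float32)); print(name,len(P),np.round(r[0],4),np.round(r[1],4),round(r[2],1),"z",np.round(np.median(P[:,2]),4))
for n,p in ps.items():
    P=pts(p)
    def sel(x0,x1,y0,y1,z0,z1): return P[(P[:,0]>x0)&(P[:,0]<x1)&(P[:,1]>y0)&(P[:,1]<y1)&(P[:,2]>z0)&(P[:,2]<z1)]
    print(n)
    rect(sel(.40,.475,-.3,-.13,.064,.08),"combL top"); rect(sel(.485,.56,-.3,-.1,.064,.08),"combR top")
    rect(sel(.63,.76,.12,.27,.155,.175),"cam top"); rect(sel(.63,.78,.12,.27,.10,.175),"cam body"); 
    rect(sel(.63,.80,.12,.27,.003,.03),"foot")
    L=sel(.46,.60,.15,.33,.078,.17); rect(L,"lid")
    c=L.mean(0); U,S,V=np.linalg.svd(L-c,full_matrices=False); print(" lid c",np.round(c,4),"n",np.round(V[2],3),"S",np.round(S/np.sqrt(len(L)),4), "zmax",L[:,2].max(), np.round(L[L[:,2]>L[:,2].max()-.006].mean(0),4))
    rect(sel(.38,.6,.15,.33,.05,.078),"box top")
```

```text
crop origin 179 190
scene
combL top 136 [ 0.4363 -0.2222] [0.0207 0.1216] 13.6 z 0.0688
combR top 152 [ 0.522  -0.1971] [0.0185 0.1227] 15.9 z 0.0686
cam top 296 [0.6971 0.1895] [0.0496 0.0663] 78.6 z 0.1614
cam body 509 [0.6973 0.1892] [0.0502 0.069 ] 78.6 z 0.1581
foot 621 [0.7154 0.1947] [0.1477 0.1681] 89.6 z 0.0107
lid 1092 [0.5139 0.2363] [0.1264 0.0503] 76.4 z 0.1168
 lid c [0.5141 0.2355 0.1168] n [ 0.887 -0.204  0.415] S [0.036  0.0242 0.0031] zmax 0.15983431389007635 [0.4956 0.2398 0.1564]
box top 311 [0.49   0.2417] [0.1273 0.0981] 76.8 z 0.0644
top
combL top 231 [ 0.4355 -0.2202] [0.0102 0.1245] 15.7 z 0.0698
combR top 228 [ 0.5217 -0.1952] [0.0107 0.1232] 15.6 z 0.0698
cam top 541 [0.6976 0.1907] [0.0504 0.0661] 79.0 z 0.1615
cam body 709 [0.6968 0.1903] [0.0515 0.0675] 79.0 z 0.1603
foot 1075 [0.715  0.1949] [0.1491 0.1699] 89.8 z 0.0085
lid 764 [0.5128 0.2367] [0.1253 0.0418] 77.4 z 0.1251
 lid c [0.5127 0.236  0.1227] n [ 0.881 -0.202  0.428] S [0.0361 0.0264 0.0014] zmax 0.16376571592852007 [0.4963 0.2467 0.16  ]
box top 1459 [0.4906 0.2424] [0.127  0.0921] 77.2 z 0.0625
```

View pics/scene1.png

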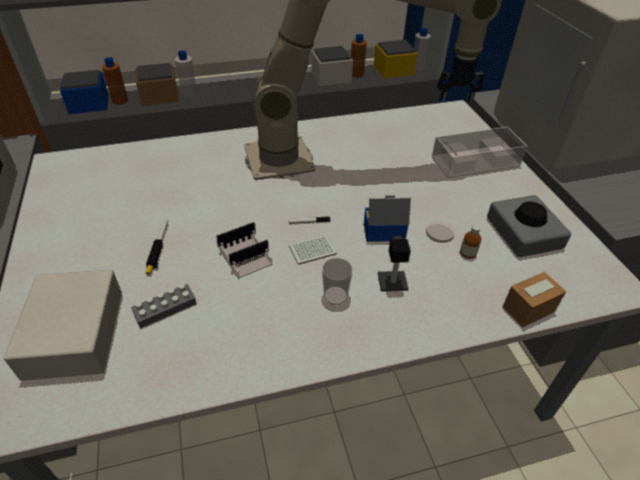

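View pics/comb.png

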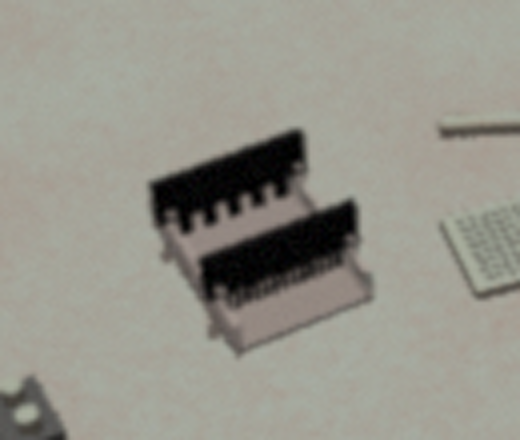

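View pics/top1.png

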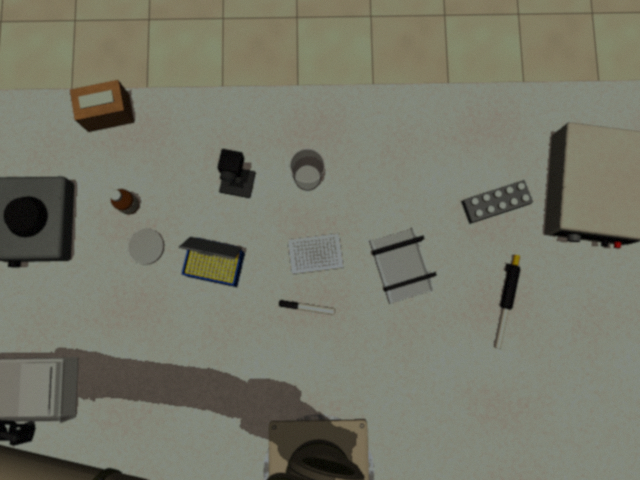

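The scene picture shows the broad-toothed comb on the robot side of the tray, around (238,235). The fine comb is at (250,252), the lid at (390,212) and the camera at (398,260). I'll approach the camera side of the lid with the fingers shut.

carry_out(deltas=[[-0.3, -0.16, 0, 0, -1], [-0.6, -0.32, 0, 0, -1], [-0.9, -0.49, 0, 0, -1], [-0.9, -0.49, 0, 0, -1]], force=30)

```text
clock: 2.8
position: [0.2748, 0.4962, 0.2538]
ee_rot: [0.132, 0.991, -0.0, 0.001]
ft_force: [-0.4, 1.1, -0.3]
grip_width: 0.141
grasp_force: 0.0
```

carry_out(deltas=[[-0.3, -0.16, 0, 0, -1], [-0.6, -0.32, 0, 0, -1], [-0.9, -0.49, 0, 0, -1], [-0.9, -0.49, 0, 0, -1]])

```text
clock: 3.3
position: [0.3855, 0.391, 0.2536]
ee_rot: [0.131, 0.991, -0.0, 0.001]
ft_force: [-0.8, 1.1, 0.1]
grip_width: -0.003
grasp_force: 0.0
```

carry_out(deltas=[[-0.3, -0.16, 0, 0, -1], [-0.6, -0.32, 0, 0, -1], [-0.9, -0.49, 0, 0, -1], [-0.9, -0.49, 0, 0, -1]])

```text
clock: 3.8
position: [0.4966, 0.2859, 0.2533]
ee_rot: [0.131, 0.991, -0.0, 0.0]
ft_force: [-0.4, 0.5, -0.4]
grip_width: 0.006
grasp_force: 0.0
```

carry_out(deltas=[[-0.3, -0.15, 0, 0, -1], [-0.55, -0.3, 0, 0, -1], [-0.55, -0.3, 0, 0, -1], [-0.55, -0.3, 0, 0, -1]])

```text
clock: 4.3
position: [0.5618, 0.2263, 0.2531]
ee_rot: [0.127, 0.992, 0.0, -0.0]
ft_force: [-0.2, 0.7, -0.3]
grip_width: -0.001
grasp_force: 0.0
```

Run:
```python
from h import *
p=camera("top"); P=pts(p); q=camera("scene");cv2.imwrite("pics/s2.png",cv2.resize(q["img"][120:320,300:520],(660,600))[:,:,::-1])
P=P[(abs(P[:,0]-.69)<.07)&(abs(P[:,1]-.19)<.06)&(P[:,2]>.06)&(P[:,2]<.17)]
e=np.array([np.cos(np.radians(-11)),np.sin(np.radians(-11))])
a=(P[:,:2]-[.697,.1905])@e; b=(P[:,:2]-[.697,.1905])@[-e[1],e[0]]
for z in np.arange(.09,.17,.01):
    m=(P[:,2]>=z)&(P[:,2]<z+.01); print(round(z,2),m.sum(),m.any() and np.round([*np.percentile(a[m],[0,5,50,95]),b[m].min(),b[m].max()],4))
```

```text
0.09 0 False
0.1 0 False
0.11 2 [-0.0315 -0.0307 -0.0238 -0.0168 -0.0176  0.0002]
0.12 22 [-0.0326 -0.0325 -0.0138  0.0226 -0.0248  0.0234]
0.13 36 [-0.0337 -0.0329 -0.0162  0.0214 -0.0256  0.0218]
0.14 63 [-0.0337 -0.0331 -0.0249  0.023  -0.0258  0.022 ]
0.15 200 [-0.0332 -0.0316 -0.0134  0.0297 -0.0253  0.0255]
0.16 387 [-0.0306 -0.0167  0.0062  0.0287 -0.0249  0.0249]
0.17 0 False
```

carry_out(deltas=[[0, 0, 0.3, 0, -1], [0, 0, 0.61, 0, -1], [0.1, 0, 0.61, 0, -1], [0.2, 0, 0.61, 0, -1], [0.2, 0, 0.61, 0, -1]])

```text
clock: 5.03
position: [0.5333, 0.2334, 0.1642]
ee_rot: [0.127, 0.992, 0.001, 0.001]
ft_force: [0.1, -0.4, 0.7]
grip_width: 0.003
grasp_force: 0.0
```

carry_out(deltas=[[0.02, 0, 0, 0, -1], [0.04, 0, 0, 0, -1], [0.06, 0, 0, 0, -1], [0.08, 0, 0, 0, -1], [0.08, 0, 0, 0, -1]])

```text
clock: 5.65
position: [0.522, 0.2347, 0.1618]
ee_rot: [0.128, 0.992, 0.0, -0.0]
ft_force: [0.1, 0.3, -0.4]
grip_width: 0.001
grasp_force: 0.0
```

Run:
```python
from h import *
q=camera("scene");cv2.imwrite("pics/s3.png",cv2.resize(q["img"][130:300,320:500],(720,600)[:2])[:,:,::-1])
```

```text
(no output)
```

View pics/s3.png

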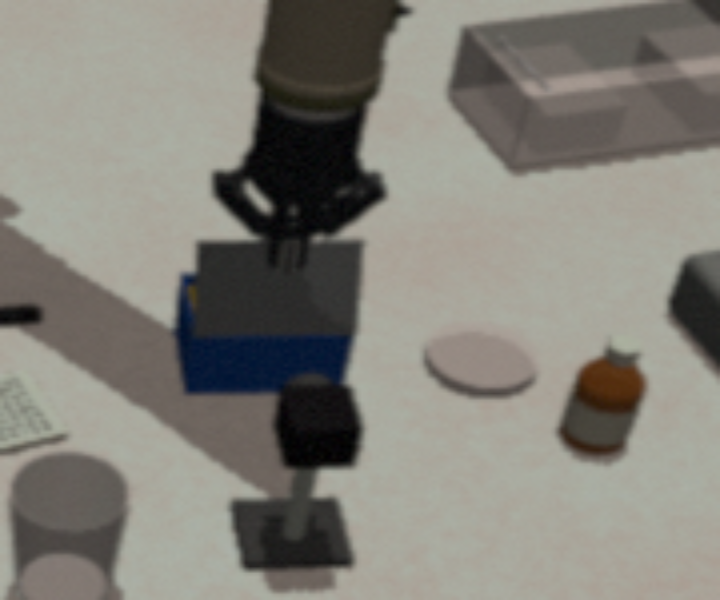

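The picture shows the shut fingertips at about (288,265), in front of the lid's outer face near its free edge. Now I'll turn the lid slowly along its arc.

carry_out(deltas=[[0.02, 0, 0.006, 0, -1], [0.04, 0, 0.012, 0, -1], [0.06, 0, 0.019, 0, -1], [0.077, 0, 0.028, 0, -1], [0.094, 0, 0.037, 0, -1], [0.111, 0, 0.046, 0, -1], [0.128, 0, 0.055, 0, -1], [0.144, 0, 0.065, 0, -1]])

```text
clock: 6.7
position: [0.5011, 0.2401, 0.1519]
ee_rot: [0.128, 0.992, 0.0, -0.0]
ft_force: [0.8, 0.5, 0.7]
grip_width: -0.004
grasp_force: 0.4
```

```bash
cat > lid.py <<'E'
from h import *
import sys
p=camera("scene"); r=outline_of("boxlid",p)
o=manip.get_obs(); H=np.array([.529,.232]); e=np.array([.974,-.227]); d=np.array(o["position"])
print("tcp u",round(float((d[:2]-H)@e),4),"z",round(d[2],4),np.round(o["ft_force"],1))
P=pts(p)
L=P[(P[:,2]>.071)&(P[:,2]<.17)&(abs((P[:,:2]-H)@[.227,.974])<.062)&((P[:,:2]-H)@e<.01)&((P[:,:2]-H)@e>-.1)]
b=(L[:,:2]-H)@[.227,.974]; L=L[(abs(b)>.032)]
u=(L[:,:2]-H)@e; k=np.polyfit(u,L[:,2],1); res=L[:,2]-np.polyval(k,u); m=abs(res)<.006; k=np.polyfit(u[m],L[m,2],1)
print(m.sum(),"theta",round(float(np.arctan(-k[0])),3),"z at u=-40mm",round(float(np.polyval(k,-.04)),4),"u range",np.round([u[m].min(),u[m].max()],3),"zmax",L[m,2].max())
E
python3 lid.py
```

```text
tcp u -0.0292 z 0.1518 [-0.  -0.5 -0. ]
391 theta 0.884 z at u=-40mm 0.1296 u range [-0.051  0.01 ] zmax 0.14137802883261522
```

carry_out(deltas=[[0.02, 0, 0.015, 0, -1], [0.039, 0, 0.03, 0, -1], [0.057, 0, 0.045, 0, -1], [0.074, 0, 0.061, 0, -1], [0.09, 0, 0.079, 0, -1], [0.106, 0, 0.097, 0, -1], [0.121, 0, 0.116, 0, -1], [0.135, 0, 0.135, 0, -1], [0.135, 0, 0.135, 0, -1]])

```text
clock: 7.92
position: [0.4814, 0.2452, 0.1315]
ee_rot: [0.128, 0.992, -0.0, -0.0]
ft_force: [-1.0, 0.2, -0.7]
grip_width: 0.001
grasp_force: 0.0
```

```bash
python3 lid.py
```

```text
tcp u -0.0491 z 0.1318 [ 0.4  0.3 -0.2]
456 theta 0.507 z at u=-40mm 0.0993 u range [-0.074  0.007] zmax 0.12000591289189741
```

carry_out(deltas=[[0.012, 0, 0.021, 0, -1], [0.023, 0, 0.042, 0, -1], [0.034, 0, 0.063, 0, -1], [0.045, 0, 0.085, 0, -1], [0.053, 0, 0.108, 0, -1], [0.06, 0, 0.131, 0, -1], [0.067, 0, 0.154, 0, -1], [0.07, 0, 0.17, 0, -1], [0.073, 0, 0.185, 0, -1], [0.075, 0, 0.2, 0, -1], [0.075, 0, 0.2, 0, -1]])

```text
clock: 9.4
position: [0.4708, 0.2481, 0.1016]
ee_rot: [0.128, 0.992, -0.0, -0.0]
ft_force: [0.3, -0.4, -0.3]
grip_width: -0.002
grasp_force: 0.0
```

```bash
python3 lid.py
```

```text
tcp u -0.0603 z 0.1018 [0.4 1.3 0.1]
29 theta 0.164 z at u=-40mm 0.0846 u range [-0.013  0.007] zmax 0.0813005355238217
```

carry_out(deltas=[[0.001, 0, 0.006, 0, -1], [0.001, 0, 0.012, 0, -1], [0.001, 0, 0.018, 0, -1], [0.001, 0, 0.024, 0, -1], [0.001, 0, 0.03, 0, -1], [0.001, 0, 0.03, 0, -1]])

```text
clock: 10.25
position: [0.4707, 0.2483, 0.0984]
ee_rot: [0.128, 0.992, 0.0, -0.0]
ft_force: [-6.0, -1.9, 13.5]
grip_width: 0.001
grasp_force: 7.0
```

carry_out(deltas=[[0, 0, 0.005, 0, -1], [0, 0, 0.01, 0, -1], [0, 0, 0.01, 0, -1]])

```text
clock: 10.62
position: [0.4707, 0.2484, 0.0981]
ee_rot: [0.128, 0.992, 0.001, -0.0]
ft_force: [-11.3, -5.3, 28.0]
grip_width: 0.0
grasp_force: 14.1
```

carry_out(deltas=[[0, 0, -0.1, 0, -1], [0, 0, -0.4, 0, -1], [-0.05, -0.3, -0.8, 0, -0.5], [-0.1, -0.6, -1, 0, -0.5], [-0.19, -1, -1, 0, -0.5], [-0.19, -1, -1, 0, -0.5]])

```text
clock: 11.38
position: [0.4605, 0.0912, 0.2469]
ee_rot: [0.132, 0.991, 0.001, 0.001]
ft_force: [-0.4, 0.9, 0.1]
grip_width: 0.245
grasp_force: 0.0
```

carry_out(deltas=[[-0.06, -0.35, 0, 0.3, -0.3], [-0.12, -0.7, 0, 0.6, -0.3], [-0.19, -1, 0, 0.9, -0.3], [-0.19, -1, 0, 1, -0.3]])

```text
clock: 11.88
position: [0.4494, -0.0595, 0.2459]
ee_rot: [0.384, 0.923, 0.0, 0.0]
ft_force: [0.8, 1.2, -1.0]
grip_width: 0.354
grasp_force: 0.0
```

```bash
cat > lens.py <<'E'
from h import *
for n in ("top","scene"):
    p=camera(n); A=pts(p)
    P=A[(abs(A[:,0]-.69)<.07)&(abs(A[:,1]-.19)<.06)&(A[:,2]>.06)&(A[:,2]<.17)]
    T=P[P[:,2]>.158]; r=cv2.minAreaRect(T[:,:2].astype(np.float32)); print(n,np.round(r[0],4),np.round(r[1],4),r[2],T[:,2].mean())
    e=np.array([np.cos(np.radians(-11)),np.sin(np.radians(-11))])
    a=(P[:,:2]-[.697,.1905])@e; b=(P[:,:2]-[.697,.1905])@[-e[1],e[0]]
    for z in np.arange(.11,.17,.01):
        m=(P[:,2]>=z)&(P[:,2]<z+.01); print(round(z,2),m.sum(),m.any() and np.round([*np.percentile(a[m],[0,5,50,95]),b[m].min(),b[m].max()],4))
    f=np.percentile(a,[1,2,5]);print("front",f); F=(a<np.min(a)+.006); print("front b range",b[F].min(),b[F].max(),np.median(P[F,2]))
    H=np.array([.529,.232]); u=(A[:,:2]-H)@[.974,-.227]; w=(A[:,:2]-H)@[.227,.974]
    L=A[(abs(w)<.05)&(u<-.008)&(u>-.078)&(A[:,2]>.03)&(A[:,2]<.2)]; uu=(L[:,:2]-H)@[.974,-.227]
    print("lid",len(L),"z",np.round(np.percentile(L[:,2],[5,50,95]),4),"slope",np.polyfit(uu,L[:,2],1)[0])
p=camera("top");A=pts(p);C=A[(abs(A[:,0]-.4355)<.035)&(abs(A[:,1]+.22)<.08)&(A[:,2]>.062)&(A[:,2]<.08)]
r=cv2.minAreaRect(C[:,:2].astype(np.float32));print("comb",len(C),r)
o=manip.get_obs();q=o["ee_rot"];print(o["clock"],np.round(o["position"],4),"tool y deg",np.degrees(np.arctan2(q[1]**2-q[0]**2,2*q[0]*q[1])))
E
python3 lens.py
```

```text
top [0.6975 0.1904] [0.0498 0.0628] 79.0874252319336 0.16232128509958374
0.11 2 [-0.0314 -0.0302 -0.0196 -0.0091 -0.0231  0.0003]
0.12 20 [-0.0329 -0.0325 -0.0135  0.0244 -0.025   0.0236]
0.13 38 [-0.0339 -0.0332 -0.0176  0.0217 -0.0256  0.0165]
0.14 54 [-0.0344 -0.0329 -0.0204  0.0158 -0.0255  0.025 ]
0.15 215 [-0.0337 -0.0312 -0.0139  0.027  -0.0254  0.0263]
0.16 380 [-0.0309 -0.0159  0.0067  0.0293 -0.0249  0.0243]
0.17 0 False
front [-0.03318045 -0.03255895 -0.0318036 ]
front b range -0.017872271304790684 0.01725620314918389 0.14730842524539423
lid 1284 z [0.0719 0.0763 0.0811] slope 0.007438757812224676
scene [0.6989 0.1886] [0.0493 0.0656] 78.5005111694336 0.16187154783978855
0.11 3 [0.0287 0.0288 0.0303 0.0311 0.014  0.0201]
0.12 57 [-0.0105 -0.0001  0.0307  0.0333 -0.0262  0.0242]
0.13 58 [-0.0103  0.001   0.0309  0.0338 -0.0265  0.0222]
0.14 65 [-0.0181  0.001   0.0304  0.0332 -0.0256  0.024 ]
0.15 107 [-0.0357 -0.031   0.0195  0.0335 -0.0258  0.0251]
0.16 218 [-0.0209 -0.0138  0.0082  0.0311 -0.0263  0.0232]
0.17 0 False
front [-0.03093011 -0.02974455 -0.01772444]
front b range -0.014216163833141449 0.006892131188108425 0.15543905586458096
lid 467 z [0.0726 0.076  0.0796] slope 0.0011431156065906845
comb 191 ((0.4383997321128845, -0.23085710406303406), (0.010152925737202168, 0.10319040715694427), 15.72473430633545)
12.025 [ 0.4497 -0.056   0.2457] tool y deg 45.38110375502076
```

carry_out(deltas=[[-0.25, -0.3, 0, 0.33, -0.3], [-0.5, -0.6, 0, 0.66, -0.3], [-0.7, -0.846, 0.1, 0.99, -0.3], [-0.7, -0.846, 0.3, 0.99, -0.3], [-0.7, -0.846, 0.5, 0.99, -0.3], [-0.7, -0.846, 0.5, 0.99, -0.3], [-0.7, -0.846, 0.5, 0.99, -0.3]])

```text
clock: 12.9
position: [0.4357, -0.2203, 0.1718]
ee_rot: [0.604, 0.797, 0.0, 0.0]
ft_force: [0.0, -0.7, 0.7]
grip_width: 0.347
grasp_force: 0.0
```

Run:
```python
from h import *
o=manip.get_obs();q=o["ee_rot"];print(o["clock"],np.round(o["position"],4),"tool y deg",np.degrees(np.arctan2(q[1]**2-q[0]**2,2*q[0]*q[1])),o["grip_width"])
p=camera("scene");cv2.imwrite("pics/s4.png",cv2.resize(p["img"][190:300,180:310],(709,600),interpolation=cv2.INTER_CUBIC)[:,:,::-1])
A=pts(p);C=A[(abs(A[:,0]-.4355)<.035)&(abs(A[:,1]+.22)<.08)&(A[:,2]>.03)&(A[:,2]<.074)]
e=np.array([np.cos(np.radians(15.7)),np.sin(np.radians(15.7))]);a=(C[:,:2]-[.4355,-.2202])@e;b=(C[:,:2]-[.4355,-.2202])@[-e[1],e[0]]
m=abs(a)<.015;print(m.sum(),np.percentile(a[m],[5,50,95]),np.percentile(b[m],[0,2,98,100]))
```

```text
12.9 [ 0.4357 -0.2203  0.1718] tool y deg 15.680790925140991 0.3466447622220717
465 [-0.00348867  0.00306347  0.0081911 ] [-0.06332742 -0.06229022  0.05780511  0.0618555 ]
```

View pics/s4.png

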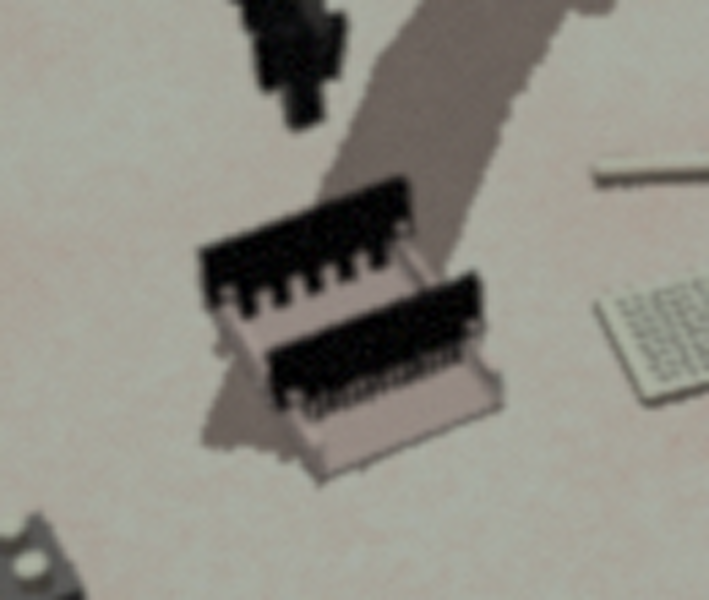

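The gripper at (300,60) is lined up above the broad-toothed comb at (305,245). Next: lower and grip.

carry_out(deltas=[[0, 0, 0.25, 0, -0.3], [0, 0, 0.5, 0, -0.3], [0, 0, 0.65, 0, -0.3], [0, 0, 0.752, 0, -0.3], [0, 0, 0.752, 0, -0.3], [0, 0, 0.752, 0, -0.3]])

```text
clock: 13.7
position: [0.4357, -0.2208, 0.059]
ee_rot: [0.605, 0.797, 0.0, 0.001]
ft_force: [-0.2, -0.7, 0.3]
grip_width: 0.348
grasp_force: 0.0
```

carry_out(deltas=[[0, 0, 0, 0, -0.5], [0, 0, 0, 0, -0.7], [0, 0, 0, 0, -0.85], [0, 0, 0, 0, -1], [0, 0, 0, 0, -1], [0, 0, 0, 0, -1]], force=40)

```text
clock: 14.45
position: [0.4352, -0.2206, 0.0584]
ee_rot: [0.605, 0.797, 0.0, 0.0]
ft_force: [-1.7, 0.6, 6.5]
grip_width: 0.11
grasp_force: 39.9
```

carry_out(deltas=[[0, 0, -0.04, 0, -1], [0, 0, -0.1, 0, -1], [0, 0, -0.2, 0, -1], [0, 0, -0.4, 0, -1], [0, 0, -0.6, 0, -1], [0, 0, -0.8, 0, -1], [0, 0, -1, 0, -1], [0, 0, -1, 0, -1], [0, 0, -1, 0, -1]])

```text
clock: 15.58
position: [0.4347, -0.2205, 0.2079]
ee_rot: [0.605, 0.796, 0.0, -0.0]
ft_force: [0.1, -0.1, -0.6]
grip_width: 0.111
grasp_force: 39.0
```

```bash
cat > comb.py <<'E'
from h import *
o=manip.get_obs();q=o["ee_rot"];T=np.array(o["position"]);ty=np.arctan2(q[1]**2-q[0]**2,2*q[0]*q[1])
print(o["clock"],np.round(T,4),"tool y deg",np.degrees(ty),o["grip_width"],o["grasp_force"])
e=np.array([np.cos(ty),np.sin(ty)]);f=np.array([-e[1],e[0]])
for n in ("scene","top"):
    p=camera(n);A=pts(p);print(n,[(np.round(x["position"],3).tolist(),round(x["conf"],2)) for x in boxes_of("comb",p)[:2]])
    a=(A[:,:2]-T[:2])@e;b=(A[:,:2]-T[:2])@f
    m=(abs(a)<.03)&(abs(b)<.08)&(A[:,2]<T[2]+.03)&(A[:,2]>T[2]-.06)&(abs(b)>.022)
    C=A[m];print(m.sum(),"a",np.round(np.percentile(a[m],[2,50,98]),4),"b",np.round(np.percentile(b[m],[0,1,99,100]),4),"z-T",np.round(np.percentile(C[:,2]-T[2],[0,2,50,98,100]),4))
    if m.sum()>50:
        k=np.linalg.lstsq(np.c_[b[m],C[:,2]-T[2],np.ones(m.sum())],a[m],rcond=None)[0];print("a vs b slope deg, vs z, const",np.round(k,4))
    t=C[:,2]-T[2]
    for s in (-1,1):
        mm=(s*b[m]>.025)&(s*b[m]<.058)
        if mm.sum(): print("side",s,"ztop",np.round(np.percentile(t[mm],[90,97,100]),4),"z lo",np.round(np.percentile(t[mm],[0,3]),4))
    if n=="scene": cv2.imwrite("pics/%d.png"%int(o["clock"]*100),p["img"][:,:,::-1])
E
python3 comb.py
```

```text
15.575 [ 0.4347 -0.2205  0.2079] tool y deg 15.586695402855709 0.1113088868570477 39.040149450302124
scene [([0.44, -0.233, 0.199], 0.58)]
402 a [-0.003   0.0044  0.0091] b [-0.0634 -0.0625  0.0617  0.0624] z-T [-0.0492 -0.0453 -0.0093  0.0128  0.0161]
a vs b slope deg, vs z, const [0.0008 0.0086 0.0043]
side -1 ztop [0.0106 0.0127 0.0139] z lo [-0.0492 -0.045 ]
side 1 ztop [0.0101 0.0123 0.0161] z lo [-0.049  -0.0439]
top [([0.423, -0.176, 0.218], 0.57)]
118 a [-0.0037  0.0009  0.0062] b [0.0221 0.0224 0.0626 0.0626] z-T [-0.0279 -0.0228  0.0096  0.0151  0.018 ]
a vs b slope deg, vs z, const [ 0.0176  0.1065 -0.0006]
side 1 ztop [0.0134 0.0146 0.018 ] z lo [-0.0231 -0.0159]
```

carry_out(deltas=[[0.12, 0.06, 0, 0, -1], [0.35, 0.17, 0, 0, -1], [0.6, 0.29, 0, 0, -1], [0.9, 0.44, 0, 0, -1]])

```text
clock: 16.27
position: [0.4621, -0.072, 0.2077]
ee_rot: [0.605, 0.796, -0.0, -0.0]
ft_force: [1.5, -0.5, -0.2]
grip_width: 0.11
grasp_force: 39.0
```

carry_out(deltas=[[0.3, 0.15, 0, 0, -1], [0.6, 0.3, 0, 0, -1], [0.9, 0.44, 0, 0, -1]])

```text
clock: 16.65
position: [0.4895, 0.0765, 0.2075]
ee_rot: [0.605, 0.796, -0.0, -0.0]
ft_force: [0.4, 0.2, -0.5]
grip_width: 0.106
grasp_force: 39.0
```

carry_out(deltas=[[0.25, 0.12, 0, 0.2, -1], [0.5, 0.25, 0, 0.4, -1], [0.7, 0.34, 0, 0.6, -1], [0.85, 0.42, 0, 0.8, -1], [0.91, 0.45, 0, 0.89, -1], [0.91, 0.45, 0, 0.89, -1], [0.91, 0.45, 0, 0.89, -1]])

```text
clock: 17.52
position: [0.5178, 0.2237, 0.2076]
ee_rot: [0.772, 0.635, -0.0, 0.0]
ft_force: [-0.4, 0.2, -0.3]
grip_width: 0.112
grasp_force: 39.0
```

```bash
python3 comb.py
```

```text
17.525 [0.5178 0.2237 0.2076] tool y deg -11.093908475660228 0.11223397003403586 39.03292715549469
scene [([0.52, 0.209, 0.198], 0.93)]
413 a [-0.0037  0.0044  0.0094] b [-0.0624 -0.062   0.0608  0.063 ] z-T [-0.05   -0.0465 -0.0081  0.0134  0.0177]
a vs b slope deg, vs z, const [-0.0017  0.0096  0.004 ]
side -1 ztop [0.0109 0.0131 0.0177] z lo [-0.0495 -0.0447]
side 1 ztop [0.0107 0.0132 0.0149] z lo [-0.05   -0.0456]
top []
114 a [-0.0038 -0.0004  0.0061] b [-0.0623 -0.062  -0.0295 -0.0286] z-T [-0.0292 -0.0259  0.0103  0.016   0.017 ]
a vs b slope deg, vs z, const [-0.0155  0.1195 -0.001 ]
side -1 ztop [0.0141 0.0157 0.017 ] z lo [-0.0292 -0.0255]
```

carry_out(deltas=[[0.009, -0.005, 0.08, 0, -1], [0.009, -0.005, 0.16, 0, -1], [0.009, -0.005, 0.24, 0, -1], [0.009, -0.005, 0.3, 0, -1], [0.009, -0.005, 0.328, 0, -1], [0.009, -0.005, 0.328, 0, -1], [0.009, -0.005, 0.328, 0, -1], [0.009, -0.005, 0.328, 0, -1], [0.009, -0.005, 0.328, 0, -1]])

```text
clock: 18.85
position: [0.5175, 0.2261, 0.159]
ee_rot: [0.772, 0.635, 0.0, -0.0]
ft_force: [0.1, -0.4, -1.4]
grip_width: 0.114
grasp_force: 39.0
```

```bash
python3 comb.py
python3 - <<'E'
from h import *
p=camera("scene");cv2.imwrite("pics/fin.png",cv2.resize(p["img"][130:300,200:480],(800,486),interpolation=cv2.INTER_CUBIC)[:,:,::-1])
A=pts(p);H=np.array([.529,.232]); u=(A[:,:2]-H)@[.974,-.227]; w=(A[:,:2]-H)@[.227,.974]
L=A[(abs(w)<.055)&(u<0)&(u>-.08)&(A[:,2]>.06)&(A[:,2]<.1)];print("lid",len(L),np.percentile(L[:,2],[5,50,95]))
E
```

```text
18.85 [0.5175 0.2261 0.159 ] tool y deg -11.112265008594209 0.1142067632959093 39.03365671634674
scene [([0.52, 0.216, 0.152], 0.8)]
387 a [-0.0034  0.0042  0.0108] b [-0.0626 -0.0621  0.0602  0.0614] z-T [-0.0502 -0.0463 -0.0086  0.014   0.0168]
a vs b slope deg, vs z, const [0.0051 0.0196 0.0042]
side -1 ztop [0.011  0.0139 0.0156] z lo [-0.0475 -0.0436]
side 1 ztop [0.0114 0.0137 0.0168] z lo [-0.0483 -0.0425]
top [([0.508, 0.184, 0.172], 0.53)]
107 a [-0.0037 -0.0004  0.0058] b [-0.0616 -0.0615 -0.0281 -0.0263] z-T [-0.0305 -0.0274  0.0097  0.0153  0.017 ]
a vs b slope deg, vs z, const [-0.0313  0.1242 -0.0017]
side -1 ztop [0.0139 0.0146 0.0167] z lo [-0.0294 -0.0223]
lid 437 [0.06672469 0.0759455  0.07998926]
```

View pics/fin.png

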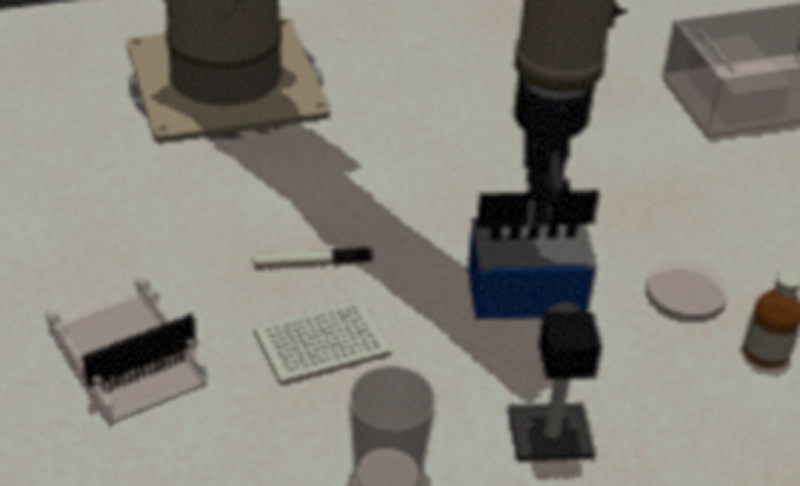

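The picture shows the broad-toothed comb at (538,212), teeth down, above the closed box. The fine comb is still in the tray at (140,350), and nothing else has moved. Handing in.

```bash
python3 -c "
from workcell import ticket
print(ticket.hand_in())"
```

```text
the job is handed in; nothing more can be done
None
```

I closed the lid slowly and handed in at about 19 s with the arm holding the broad-toothed comb steady above the box, teeth down, about 15 cm from the lens and within a few millimetres of centred by my measurements; the verdict was not shown.

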